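# Kit out the feeder hub rebuild at the calibration bench

### The job

Lay out the parts for the feeder hub rebuild: put the toothed sprocket into the tray's wide bay, the long guide rail into its long bay and the thumbscrew into its small bay, and seat the flange whose holes match the studs flat on the stud plate with all studs through its holes. Each part must end the same way up as it lies now, flat on the bay floor or plate and released. Leave the look-alikes (the other flange, the smooth roller and the short rail) where they are.

Things in the scene. Friction and masses are not known exactly. Their poses are not given: they have to be found in the camera images.
- tray: Low tray, white walls, grey floor, fixed, left or right of the robot: 200 (x) x 160 (y) mm, walls and partitions 4 mm thick, tops at 14 mm, floor at 4 mm. Origin: centre of underside, z up. Bays, inside size and centre (x, y) in its frame, mm: LONG 192 x 66 at (0, -43); WIDE 112 x 82 at (40, 35); SMALL 76 x 82 at (-58, 35).
- stud_plate: Dark steel plate 110 x 110 x 10 mm, fixed to the table on the side away from the tray, with four upright studs at (+-28, +-28) mm in its frame: 6 mm thick, rising 12 mm above the plate's top, the last 5 mm tapering to 2.4 mm. Origin: centre of underside, z up, x and y along its edges.
- flange_four: Aluminium flange, 0.16 kg: square plate 84 x 84 x 6 mm with FOUR 14 mm holes at (+-28, +-28) mm and a round boss in the middle, 26 mm thick, top at 34 mm. Origin: centre of underside, z up, x and y along its edges. Fits the studs at any quarter turn; the studs end 6 mm above its plate. Grip the boss, fingers closing along x or y, to pass between the studs.
- flange_three: Look-alike of the flange, same plate and boss, but with only THREE holes in a triangle (26 mm from the middle): it does not fit the studs. Origin at the centre of its underside.
- sprocket: Steel sprocket lying flat: toothed wheel 66 mm over its 12 square teeth, 8 mm thick, with a round boss 24 mm in diameter whose top is 32 mm above the underside. About 0.18 kg. Origin at the centre of its underside, z up along its axle.
- roller: Look-alike of the sprocket, same size and boss, but with a smooth round rim without teeth. Origin at the centre of its underside.
- rail_long: Long aluminium guide rail, 90 (x) x 16 (y) x 24 (z) mm, a dark groove along its top with a screw hole at each end. About 0.1 kg. Origin at the centre of its underside, x along its length, z up.
- rail_short: Look-alike of the guide rail, but only 50 mm long (x), 16 mm wide, 24 mm high. Origin at the centre of its underside.
- thumbscrew: Thumbscrew standing on its black ribbed plastic head, 32 mm in diameter over the ribs and 18 mm high (30 mm to the gripping surface), with a steel stem 10 mm in diameter pointing up, its top 36 mm above the table. About 0.04 kg. Origin at the centre of its underside, z up along the stem.
Not all that is in view belongs to the job. What is shaped like the sprocket but red is not meant.

How it is judged (in metres and radians):
At the end, for the whole second after the job is handed in: Four-hole flange flat on the stud plate over its studs (centre within 8 mm, height 2.5 mm); sprocket in the wide, long rail in the long, thumbscrew in the small bay, wholly inside, upright (0.12 rad), on the floor (4 mm); all released and at rest; look-alikes within 30 mm of their start (z of flange_four in the frame of stud_plate between 0.0075 and 0.0125 m and horizontal distance between flange_four and stud_plate below 0.008 m and angle between flange_four's own z axis and vertical below 0.06 rad and x of sprocket in the frame of tray between 0.013 and 0.065 m and y of sprocket in the frame of tray between 0.02 and 0.05 m and z of sprocket in the frame of tray between 0.0015 and 0.008 m and angle between each of sprocket, rail_long, thumbscrew's own z axis and vertical below 0.12 rad and x of rail_long in the frame of tray between -0.055 and 0.055 m and y of rail_long in the frame of tray between -0.071 and -0.015 m and z of rail_long in the frame of tray between 0.0015 and 0.008 m and x of thumbscrew in the frame of tray between -0.084 and -0.032 m and y of thumbscrew in the frame of tray between 0.006 and 0.064 m and z of thumbscrew in the frame of tray between 0.0015 and 0.008 m and linear speed of each of flange_four, sprocket, rail_long, thumbscrew below 0.02 m/s and angular speed of each of flange_four, sprocket, rail_long, thumbscrew below 0.2 rad/s and distance of each of flange_three, roller, rail_short from where it was at the start of the episode below 0.03 m); the robot touches nothing.
It fails at once if a look-alike (three-hole flange, smooth roller or short rail) is shifted by more than 40 mm or lifted away (distance of any of flange_three, roller, rail_short from where it was at the start of the episode above 0.04 m).
It also fails if it takes over 102 s, if anything falls off the work surface, if the arm or the gripper's body presses on something with over 40 N, if the wrist force passes 120 N, or if a joint passes its speed limit or range.

### The arm

A 6-joint arm with a two-finger parallel gripper is mounted at the origin on the work surface. World frame = base frame: x ahead of the robot, y to its left, z up, the work surface at z = 0. Lengths are in m, angles in degrees, forces in N, time in s.
With the tool pointing down it reaches from about 0.375 to 0.9 m from the base axis. Payload 3.1 kg.
Tool frame: the origin (TCP) lies midway between the tips of the shut fingers; the grasp point (between the pads) lies 19 mm behind it (bot.hold_point_z is the distance from the TCP to the grasp point, in m); z points along the fingers, y is the line along which they close (so a half turn about z gives the same grasp; the last joint's range is limited). The gripper opens to 87 mm and grips with 3 to 60 N. Pads are 19 mm wide; open, the fingers measure 117 mm over their backs; the gripper's body (75 mm by 190 mm) begins 51 mm behind the grasp point.
Start: joints at [-76.461, 30.224, 82.088, -0, 67.689, -10.227], TCP at [0.252, -0.572, 0.223] pointing down, gripper open.
Joint ranges: [-176.69, 176.69], [-43.24, 126.21], [12.49, 139.97], [-82, 262], [0, 151.66], [-163.58, 163.58]. Speed limits (degrees/s): [159.86, 159.86, 180, 180, 180, 180].

### API

Orientations are given as a 3x3 rotation matrix whose columns are the frame's x, y, z axes.
In Python, from rig import read_state, optics, order, bot gives the robot as it stands.
- The arm moves only by the tool drive_tool, never from a script. Its argument "steps" is a list of rows, each a list of 7 numbers: the finger opening in mm, from 0 to 87, then the shift along the tool's x, y, z normalised to -1 to 1, where 1 is 0.12 m, then the turn, a rotation vector about the tool's x, y, z normalised to -1 to 1, where 1 is 1.5 rad. In form: [[jaw, tx, ty, tz, ax, ay, az], ...]. A call has 1 to 8 rows; each row is the pose to reach, as a shift and turn from the pose commanded when the call began, along the tool's axes at that moment; what a row does not reach only later rows make up. A row lasts 1/10 s, in which the tool goes at most 50 mm and 8.59 degrees, less where a joint would pass 70% of its speed; a pose out of reach is approached as far as the arm can. A call with a number of a shift or a turn outside -1 to 1 is refused whole. A call with a gripper value outside its range is refused whole. The fingers move at their own pace and stop on an object; the grip force is fixed at half the most. Time passes only in rows, so rows that repeat a pose let the fingers close. It gives the time, the measured TCP pose, the force, the opening and the grip force at its end, in the units of the state.
- read_state(): the state, without advancing time (a new reading comes with each control period).
- optics.capture(name): name is "scene" or "top" or "wrist"; returns a dict with "color" (420x560x3 uint8, blue, green, red), "range_z" (420x560 float32, m along the optical axis (not along the pixel's ray), 0 where there is no reading), "fx", "fy", "cx", "cy" (pixels), "D" ([k1, k2, p1, p2, k3] as OpenCV has them; the pictures are not rectified), "rvec" (rotation vector, rad) and "tvec" (3), from world to camera coordinates, as OpenCV has them. Camera axes: x right, y down, z forward; pixel columns grow to the right and rows downward; lengths in m; the calibration is good to about 2 mm. A picture is of the moment at which its call begins.
- order.hand_in(): hands the job in; it is judged then, once.
The state is a dict: "time_s": time; "joint_positions": joint angles; "qvel": joint speeds; "tau": joint torques, N m; "position": TCP position; "tcp_rot": TCP orientation; "force": force on the tool from outside, world axes, zero at the start; "moment": the same for the moment, N m; "opening": opening from 0.0 (shut) to 1.0 (fully open); "grasp_force": force on a finger pad.
Only numpy, scipy, OpenCV 4.12 (cv2) and the standard library are available. Lean on these libraries where they do the work, as an engineer would, in place of code of your own. Each camera call takes 0.05 s, during which the arm holds its last target. There are 200 camera calls.

## Working session

There is one attempt and no reset: what is moved stays moved. The work goes in short steps, Python scripts to look and compute and a tool call to move; the robot and the scene stay as the last step left them, time stands still between calls to the robot, and variables do not carry over. Pictures are saved under pics/ and viewed, at most 14 in all, crops included, and the job is handed in when it is done.

Besides the shell and the picture viewer there is one more tool, called after "Request:" as name(argument=value, ...), one argument or row to a line, values as JSON. drive_tool: Moves the arm, as the interface text tells. Scaled input: -1 to 1 covers 0.12 m each way for a shift and 1.5 rad each way for a turn. Its arguments: {"type":"object","properties":{"steps":{"type":"array"}},"required":["steps"]}

```bash
ls; mkdir -p pics; python3 - <<'E'
from rig import read_state, optics, order, bot
import cv2
s=read_state();print(s['time_s'],s['position'],s['tcp_rot'],s['opening'],bot.hold_point_z)
for n in('scene','top'):
    c=optics.capture(n);cv2.imwrite(f'pics/{n}0.png',c['color']);print(n,c['fx'],c['D'],c['rvec'],c['tvec'])
E
```

```text
pics
0.0 [ 0.25174041 -0.57124731  0.22156019] [[ 9.15175227e-01  4.03055883e-01 -5.08831980e-04]
 [ 4.03056009e-01 -9.15172812e-01  2.13976812e-03]
 [ 3.96776934e-04 -2.16335056e-03 -9.99997581e-01]] 1.000738882967143 0.0187
scene 385.3657022351005 [-0.0184808  0.         0.         0.         0.       ] [ 2.28183286  1.10998448 -0.37738397] [-0.3654216  -0.34293193  1.05215258]
top 402.57231444745554 [-0.01302769  0.          0.          0.          0.        ] [ 2.19787802 -2.13773617  0.14587072] [-0.02406443  0.56662876  0.79078234]
```

View pics/scene0.png

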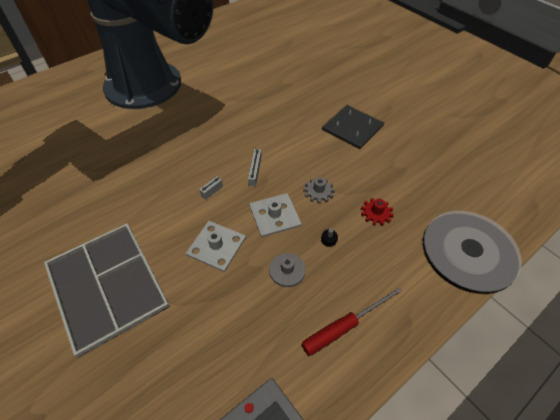

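View pics/top0.png

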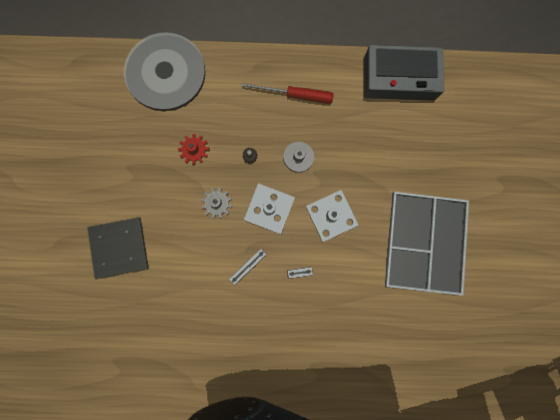

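The top view (up = +x, left = +y) shows these candidates:
- **Sprocket:** the grey toothed wheel at (216,203) is the one. The smooth roller is at (298,157) and the red look-alike at (193,149).
- **Flange:** the part at (333,216) has four holes. The one at (269,208) has three.
- **Rail:** the long one is at (248,267) and the short one at (300,272).
- **Thumbscrew:** (250,155).
- **Fixtures:** the stud plate is at (118,248) and the tray at (428,243). The tray's long bay is on the right and its wide bay at the upper left.

Next I'll check these choices in a close crop and measure from both views.

```bash
cat > h.py <<'E'
import numpy as np, cv2
from rig import read_state, optics, order, bot
def K(c): return np.array([[c['fx'],0,c['cx']],[0,c['fy'],c['cy']],[0,0,1.]]),np.array(c['D'])
def cloud(c):
    k,d=K(c);R=cv2.Rodrigues(np.array(c['rvec']))[0];t=np.array(c['tvec']).ravel()
    v,u=np.mgrid[:420,:560];p=cv2.undistortPoints(np.dstack([u,v]).reshape(-1,1,2).astype(float),k,d).reshape(-1,2)
    z=c['range_z'].reshape(-1,1);P=np.hstack([p*z,z]);P[z[:,0]==0]=np.nan
    return ((P-t)@R).reshape(420,560,3)
def ray(c,uv):
    k,d=K(c);R=cv2.Rodrigues(np.array(c['rvec']))[0];t=np.array(c['tvec']).ravel()
    p=cv2.undistortPoints(np.array(uv,float).reshape(-1,1,2),k,d).reshape(-1,2)
    return -R.T@t,np.hstack([p,np.ones((len(p),1))])@R
def onplane(c,uv,z):
    o,d=ray(c,uv);return o+d*((z-o[2])/d[:,2])[:,None]
def proj(c,P):
    k,d=K(c);return cv2.projectPoints(np.array(P,float).reshape(-1,1,3),np.array(c['rvec']),np.array(c['tvec']),k,d)[0].reshape(-1,2)
def tri(c1,a,c2,b):
    o1,d1=ray(c1,a);o2,d2=ray(c2,b);out=[]
    for x,y in zip(d1,d2):
        s=np.linalg.lstsq(np.c_[x,-y],o2-o1,rcond=None)[0];p,q=o1+s[0]*x,o2+s[1]*y;out.append(np.r_[(p+q)/2,np.linalg.norm(p-q)])
    return np.array(out)
def blobs(mask,amin=5):
    n,l,s,ce=cv2.connectedComponentsWithStats(mask.astype(np.uint8));return [(l==i) for i in range(1,n) if s[i,4]>=amin]
E
python3 - <<'E'
from h import *
np.set_printoptions(precision=4,suppress=True)
for n in('top','scene'):
    c=optics.capture(n);W=cloud(c);np.save(n+'.npy',W);cv2.imwrite(n+'.png',c['color'])
    tab=np.nanmedian(W[...,2][(np.abs(W[...,2])<.01)]);print(n,'table z',tab)
    roi=(W[...,0]>.3)&(W[...,0]<.8)&(abs(W[...,1])<.55)
    for zmin in(.003,.022):
        print('zmin',zmin)
        for m in blobs(roi&(W[...,2]>tab+zmin),4):
            P=W[m];zt=np.percentile(P[:,2],90)
            r=cv2.minAreaRect((P[:,:2]*1000).astype(np.float32));v,u=np.nonzero(m)
            if m.sum()<9000: print(f'px({u.mean():.0f},{v.mean():.0f}) n{m.sum()} mean',P.mean(0),'z90 %.4f'%zt,'rect c(%.0f,%.0f) s(%.0f,%.0f) a%.1f'%(*r[0],*r[1],r[2]))
im=cv2.imread('top.png');cv2.imwrite('pics/crop1.png',cv2.resize(im[125:290,170:370],None,fx=3.6,fy=3.6,interpolation=cv2.INTER_CUBIC))
E
```

```text
top table z 0.000549292611691667
zmin 0.003
px(70,104) n5 mean [0.7929 0.4524 0.0041] z90 0.0046 rect c(793,452) s(3,9) a74.6
px(162,105) n237 mean [0.7932 0.2491 0.012 ] z90 0.0149 rect c(789,249) s(95,22) a89.8
px(44,107) n4 mean [0.7849 0.5066 0.0045] z90 0.0056 rect c(785,506) s(1,8) a13.0
px(55,108) n6 mean [0.7825 0.4834 0.0039] z90 0.0042 rect c(782,484) s(5,7) a20.2
px(36,112) n4 mean [0.7716 0.523  0.0039] z90 0.0044 rect c(772,523) s(0,9) a54.6
px(37,118) n5 mean [0.7584 0.5202 0.0038] z90 0.0041 rect c(758,519) s(7,3) a48.5
px(174,119) n4 mean [0.7666 0.225  0.0038] z90 0.0039 rect c(766,225) s(1,7) a21.6
px(102,127) n5 mean [0.7433 0.3775 0.0039] z90 0.0041 rect c(743,377) s(2,10) a67.5
px(193,149) n580 mean [0.698  0.177  0.0134] z90 0.0324 rect c(700,178) s(64,64) a16.7
px(298,157) n726 mean [ 0.6884 -0.0481  0.0122] z90 0.0316 rect c(690,-48) s(66,64) a7.2
px(249,155) n174 mean [0.6863 0.056  0.0199] z90 0.0330 rect c(688,56) s(29,28) a1.6
px(66,175) n4 mean [0.6358 0.4467 0.0046] z90 0.0050 rect c(635,446) s(4,4) a4.5
px(269,208) n1438 mean [0.5753 0.0117 0.009 ] z90 
[... 2317 characters left out ...]

px(254,164) n222 mean [0.4517 0.0521 0.0249] z90 0.0262 rect c(450,53) s(16,90) a45.6
px(210,184) n143 mean [ 0.4419 -0.0548  0.0247] z90 0.0262 rect c(442,-54) s(17,50) a9.9
px(319,183) n113 mean [0.5836 0.1227 0.0311] z90 0.0341 rect c(582,124) s(23,24) a68.5
px(379,204) n126 mean [0.6988 0.177  0.0311] z90 0.0335 rect c(698,179) s(23,23) a69.1
px(274,206) n145 mean [0.5753 0.0108 0.0329] z90 0.0359 rect c(573,12) s(24,25) a51.8
px(330,231) n38 mean [0.687  0.0562 0.0333] z90 0.0376 rect c(686,58) s(9,10) a15.9
px(214,238) n170 mean [ 0.5645 -0.1215  0.033 ] z90 0.0357 rect c(563,-120) s(25,25) a14.7
px(287,263) n155 mean [ 0.6886 -0.0485  0.0316] z90 0.0337 rect c(687,-47) s(21,25) a52.5
```

View pics/crop1.png

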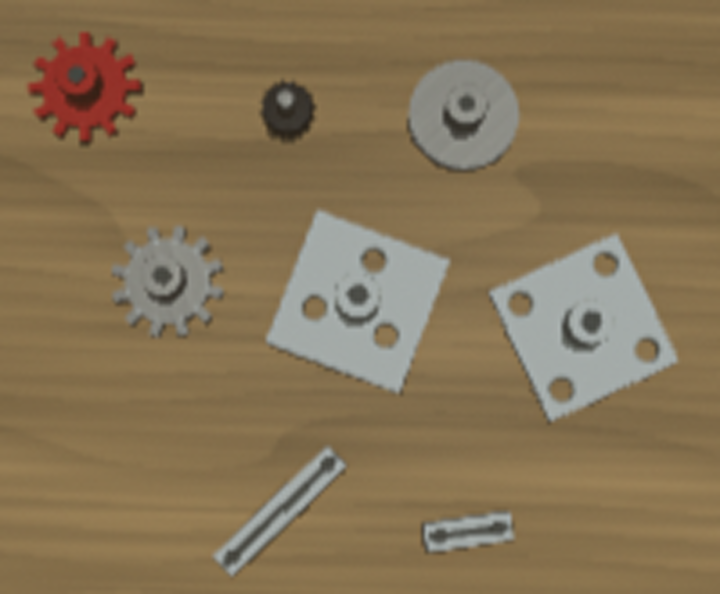

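The crop confirms the choices: four-hole flange at the right, grey toothed sprocket at the left, long rail at the lower left. Both views agree to about 2 mm, and the heights are as expected. Next are the yaws and the fixtures.

```bash
python3 - <<'E'
from h import *
np.set_printoptions(precision=4,suppress=True)
for n in('top','scene'):
    c=optics.capture(n);W=cloud(c);im=c['color'];g=im.max(2).astype(int);hsv=cv2.cvtColor(im,cv2.COLOR_BGR2HSV)
    def q(name,m,z):
        m=max(blobs(m),key=np.sum);cs=cv2.findContours(m.astype(np.uint8),cv2.RETR_EXTERNAL,cv2.CHAIN_APPROX_NONE)[0]
        P=onplane(c,cv2.convexHull(max(cs,key=len)).reshape(-1,2),z)[:,:2];r=cv2.minAreaRect((P*1000).astype(np.float32))
        print(n,name,'c(%.1f,%.1f) s(%.1f,%.1f) a%.1f'%(*r[0],*r[1],r[2]))
    def near(x,y,r): return np.hypot(W[...,0]-x,W[...,1]-y)<r
    q('plate',near(.485,.322,.1)&(hsv[...,1]<90)&(g<100),.010)
    low=hsv[...,1]<70
    q('tray',near(.514,-.324,.16)&low,.014)
    q('flange4',near(.564,-.121,.07)&low&(g>90),.006)
    q('rail',near(.4522,.0523,.06)&low&(g>60),.024)
    # studs
    pm=near(.485,.322,.06)
    for b in blobs(pm&(W[...,2]>.0155),1):
        print('stud3d',W[b].mean(0),b.sum())
    k=np.ones((7,7),np.uint8); th=cv2.morphologyEx(im.max(2),cv2.MORPH_TOPHAT,k)
    inner=near(.485,.322,.05)
    for b in blobs(inner&(th>12),1):
        v,u=np.nonzero(b);print('bright px',u.mean(),v.mean(),b.sum(),onplane(c,[[u.mean(),v.mean()]],.019)[0])
    x0,y0=(85,215) if n=='top' else (320,100)
    if n=='top': cv2.imwrite('pics/plate.png',cv2.resize(im[y0:y0+65,x0:x0+70],None,fx=8,fy=8))
    P=W[(np.hypot(W[...,0]-.514,W[...,1]+.324)<.12)];print('tray floor',np.median(P[P[:,2]<.008,2]),'wall',np.percentile(P[:,2],95))
E
```

```text
top plate c(484.7,324.0) s(109.9,111.2) a12.6
top tray c(512.8,-322.3) s(164.5,202.4) a84.9
top flange4 c(564.8,-121.4) s(85.8,85.9) a26.5
top rail c(452.8,52.0) s(17.3,90.0) a46.5
stud3d [0.517  0.3028 0.0193] 8
stud3d [0.5048 0.3581 0.0195] 8
stud3d [0.4628 0.2903 0.0199] 6
stud3d [0.4498 0.3452 0.021 ] 7
bright px 126.125 231.125 8 [0.5185 0.3045 0.019 ]
bright px 99.0 236.5 6 [0.5058 0.3594 0.019 ]
bright px 130.28571428571428 258.0 7 [0.4637 0.2922 0.019 ]
bright px 103.0 263.5 6 [0.451 0.347 0.019]
tray floor 0.0032703861426651585 wall 0.013914424701067752
scene plate c(483.2,322.4) s(110.6,115.8) a12.3
scene tray c(512.2,-322.3) s(161.5,207.4) a84.9
scene flange4 c(562.5,-120.9) s(86.4,86.7) a26.4
scene rail c(457.8,48.2) s(19.2,107.9) a45.5
stud3d [0.4482 0.3473 0.0193] 6
stud3d [0.5033 0.3589 0.0195] 5
stud3d [0.4613 0.2917 0.0195] 9
stud3d [0.5149 0.3046 0.019 ] 9
bright px 349.72727272727275 111.81818181818181 11 [0.4507 0.3439 0.019 ]
bright px 369.5 121.0 10 [0.5048 0.3571 0.019 ]
bright px 337.44444444444446 122.77777777777777 9 [0.4617 0.2918 0.019 ]
bright px 357.1818181818182 132.9090909090909 11 [0.5164 0.3033 0.019 ]
tray floor 0.003465908760318821 wall 0.013967029062558334
```

View pics/plate.png

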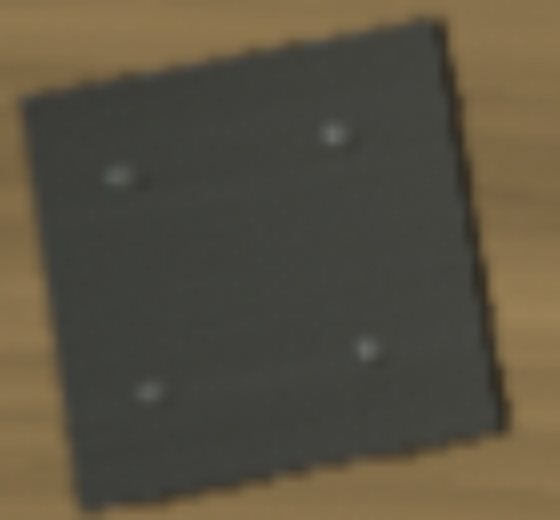

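The plate picture shows four studs in a clean square, at (120,177), (333,133), (148,391) and (366,348) in the crop. The values I'll use:

| Item | Centre (m) | Yaw |
|---|---|---|
| Stud centre | (0.4835, 0.3245) | 12.4° |
| Tray | (0.5125, -0.3223) | -5.1° |
| Four-hole flange | (0.564, -0.121) | 26.5° |
| Long rail | (0.4522, 0.0523) | -44° |

Next is a planner that turns targets into move numbers.

```bash
cat > plan.py <<'E'
# usage: plan.py x y z psi[deg tool-x angle] ... ; prints successive calls (tx ty tz az) in tool units
import sys,numpy as np
from rig import read_state
s=read_state();R=np.array(s['tcp_rot']);p=np.array(s['position']);psi=np.degrees(np.arctan2(R[1,0],R[0,0]))
print('t %.2f'%s['time_s'],'p',p.round(4),'psi %.2f'%psi,'tilt deg',np.degrees(R[:2,2]).round(2),'F',np.round(s['force'],1),'open %.1f grip %.1f'%(s['opening']*87,s['grasp_force']),'q',np.round(s['joint_positions'],0))
a=list(map(float,sys.argv[1:]))
for i in range(0,len(a),4):
    T=np.array(a[i:i+3]);g=a[i+3];print('->',T,g)
    while True:
        c,n=np.cos(np.radians(psi)),np.sin(np.radians(psi));B=np.array([[c,n,0],[n,-c,0],[0,0,-1.]])
        d=B.T@(T-p)/.12;az=-np.radians(g-psi)/1.5
        k=max(1,np.ceil(max(abs(d).max(),abs(az))/.98));d=(d/k).round(4);az=round(az/k,4)
        print('  ',d,az,'| %.0fmm %.0fdeg'%(np.linalg.norm(d)*120,np.degrees(abs(az)*1.5)))
        p=p+B@d*.12;psi-=np.degrees(az*1.5)
        if k==1:break
E
python3 plan.py .564 -.121 .10 116.5
```

```text
t 0.30 p [ 0.2518 -0.5717  0.2222] psi 23.76 tilt deg [-0.01  0.05] F [-0.6 -0.2  0.1] open 87.1 grip 0.0 q [-76.  30.  82.   0.  68. -10.]
-> [ 0.564 -0.121  0.1  ] 116.5
   [ 0.9736 -0.5973  0.2545] -0.2698 | 140mm 23deg
   [ 0.8476 -0.1243  0.1909] -0.2023 | 105mm 17deg
   [0.846  0.1347 0.1909] -0.2023 | 105mm 17deg
   [0.7671 0.3813 0.1909] -0.2023 | 105mm 17deg
   [0.618  0.5932 0.1908] -0.2024 | 105mm 17deg
```

Request:
drive_tool(
  steps=[
    [60, 0.97, -0.6, 0.25, 0, 0, -0.27],
    [60, 0.97, -0.6, 0.25, 0, 0, -0.27],
    [60, 0.97, -0.6, 0.25, 0, 0, -0.27],
    [60, 0.97, -0.6, 0.25, 0, 0, -0.27],
  ],
)

```text
time_s: 0.7
position: [0.3308, -0.453, 0.1911]
tcp_rot: [[0.678, 0.735, -0.002], [0.735, -0.678, 0.007], [0.004, -0.006, -1.0]]
force: [-0.3, 0.1, 0.1]
opening: 0.736
grasp_force: 0.0
```

Request:
drive_tool(
  steps=[
    [60, 0.85, -0.12, 0.19, 0, 0, -0.2],
    [60, 0.85, -0.12, 0.19, 0, 0, -0.2],
    [60, 0.85, -0.12, 0.19, 0, 0, -0.2],
  ],
)

```text
time_s: 1.0
position: [0.3894, -0.3698, 0.1685]
tcp_rot: [[0.431, 0.902, -0.002], [0.902, -0.431, 0.005], [0.004, -0.004, -1.0]]
force: [-0.7, -1.0, 0.4]
opening: 0.693
grasp_force: 0.0
```

Request:
drive_tool(
  steps=[
    [60, 0.85, 0.13, 0.19, 0, 0, -0.2],
    [60, 0.85, 0.13, 0.19, 0, 0, -0.2],
    [60, 0.85, 0.13, 0.19, 0, 0, -0.2],
  ],
)

```text
time_s: 1.3
position: [0.448, -0.286, 0.146]
tcp_rot: [[0.146, 0.989, -0.002], [0.989, -0.146, 0.003], [0.003, -0.002, -1.0]]
force: [-0.4, 0.5, -0.6]
opening: 0.687
grasp_force: 0.0
```

Request:
drive_tool(
  steps=[
    [60, 0.77, 0.38, 0.19, 0, 0, -0.2],
    [60, 0.77, 0.38, 0.19, 0, 0, -0.2],
    [60, 0.77, 0.38, 0.19, 0, 0, -0.2],
  ],
)

```text
time_s: 1.6
position: [0.5075, -0.2026, 0.1234]
tcp_rot: [[-0.152, 0.988, -0.0], [0.988, 0.152, 0.001], [0.001, -0.0, -1.0]]
force: [-1.1, -0.6, -0.4]
opening: 0.691
grasp_force: 0.0
```

```bash
python3 plan.py .564 -.121 .10 116.5
```

```text
t 1.60 p [ 0.5075 -0.2026  0.1234] psi 98.75 tilt deg [-0.02  0.07] F [-1.1 -0.6 -0.4] open 60.1 grip 0.0 q [-34.  32.  99.   0.  49. -42.]
-> [ 0.564 -0.121  0.1  ] 116.5
   [0.6002 0.5686 0.1951] -0.2065 | 102mm 18deg
```

Request:
drive_tool(
  steps=[
    [60, 0.6, 0.57, 0.195, 0, 0, -0.207],
    [60, 0.6, 0.57, 0.195, 0, 0, -0.207],
    [60, 0.6, 0.57, 0.195, 0, 0, -0.207],
    [60, 0.6, 0.57, 0.195, 0, 0, -0.207],
    [60, 0.6, 0.57, 0.195, 0, 0, -0.207],
  ],
)

```text
time_s: 2.1
position: [0.5627, -0.1259, 0.1011]
tcp_rot: [[-0.441, 0.898, 0.0], [0.898, 0.441, -0.001], [-0.001, -0.0, -1.0]]
force: [0.1, -0.2, -0.5]
opening: 0.687
grasp_force: 0.0
```

```bash
cat > wr.py <<'E'
# wrist check: wr.py x y radius zmin pngname : centroid of points above zmin near (x,y)
import sys
from h import *
x,y,r,zm=map(float,sys.argv[1:5]);c=optics.capture('wrist');W=cloud(c)
m=(np.hypot(W[...,0]-x,W[...,1]-y)<r)&(W[...,2]>zm)&(W[...,2]<.06)
for b in blobs(m,20):
    P=W[b];q=cv2.minAreaRect((P[:,:2]*1000).astype(np.float32));v,u=np.nonzero(b);print('px',u.mean().round(),v.mean().round(),'mean',P.mean(0).round(4),'z50 %.4f'%np.median(P[:,2]),'rect',np.round(q[0]+q[1]+(q[2],),1))
if len(sys.argv)>5: cv2.imwrite('pics/'+sys.argv[5],c['color'])
E
python3 wr.py .564 -.121 .06 .026 w1.png;python3 wr.py .564 -.121 .07 .004; python3 plan.py .564 -.121 .012 116.5
```

```text
px 282.0 217.0 mean [ 0.5613 -0.1206  0.0321] z50 0.0322 rect [ 561.5 -121.1   25.1   25.4   71.9]
px 282.0 206.0 mean [ 0.561  -0.1189  0.0093] z50 0.0047 rect [ 561.8 -121.3   84.2   84.2   26.5]
t 2.20 p [ 0.5625 -0.126   0.1012] psi 116.12 tilt deg [ 0.03 -0.04] F [-0.   0.8  1.2] open 59.9 grip 0.0 q [-24.  36.  95.  -0.  49. -50.]
-> [ 0.564 -0.121  0.012] 116.5
   [0.0317 0.0294 0.7437] -0.0044 | 89mm 0deg
```

View pics/w1.png

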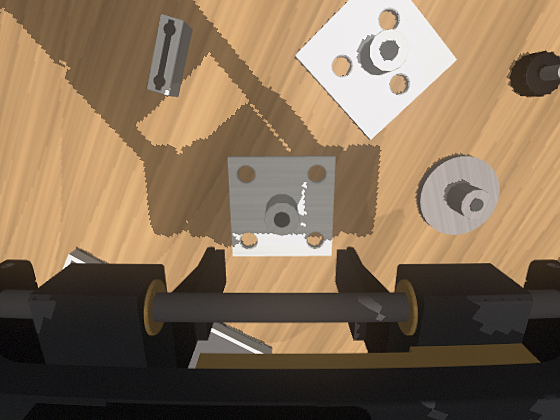

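The wrist view shows the four-hole flange at (282,206), square between the fingers, with its boss at (282,217). It measures (0.5615, -0.121), and its sides come out at 84 mm as they should. Descending now to grip it.

Request:
drive_tool(
  steps=[
    [60, 0.035, 0.025, 0.3, 0, 0, -0.005],
    [60, 0.035, 0.025, 0.5, 0, 0, -0.005],
    [60, 0.035, 0.025, 0.65, 0, 0, -0.005],
    [60, 0.035, 0.025, 0.74, 0, 0, -0.005],
    [60, 0.035, 0.025, 0.74, 0, 0, -0.005],
    [60, 0.035, 0.025, 0.74, 0, 0, -0.005],
  ],
)

```text
time_s: 2.8
position: [0.564, -0.1197, 0.0125]
tcp_rot: [[-0.449, 0.894, 0.001], [0.894, 0.449, -0.0], [-0.001, 0.001, -1.0]]
force: [-0.1, -0.7, -0.9]
opening: 0.691
grasp_force: 0.0
```

Request:
drive_tool(
  steps=[
    [0, 0, 0, 0, 0, 0, 0],
    [0, 0, 0, 0, 0, 0, 0],
    [0, 0, 0, 0, 0, 0, 0],
    [0, 0, 0, 0, 0, 0, 0],
    [0, 0, 0, 0, 0, 0, 0],
    [0, 0, 0, 0, 0, 0, 0],
    [0, 0, 0, 0, 0, 0, 0],
  ],
)

```text
time_s: 3.5
position: [0.5633, -0.1188, 0.0121]
tcp_rot: [[-0.45, 0.893, -0.001], [0.893, 0.45, 0.0], [0.001, -0.001, -1.0]]
force: [-2.1, -0.3, 4.1]
opening: 0.295
grasp_force: 30.0
```

Request:
drive_tool(
  steps=[
    [0, 0, 0, -0.1, 0, 0, 0],
    [0, 0, 0, -0.3, 0, 0, 0],
    [0, 0, 0, -0.5, 0, 0, 0],
    [0, 0, 0, -0.65, 0, 0, 0],
    [0, 0, 0, -0.65, 0, 0, 0],
    [0, 0, 0, -0.65, 0, 0, 0],
  ],
)

```text
time_s: 4.1
position: [0.5639, -0.1187, 0.0902]
tcp_rot: [[-0.45, 0.893, 0.001], [0.893, 0.45, -0.0], [-0.0, 0.001, -1.0]]
force: [0.2, -0.5, -2.3]
opening: 0.288
grasp_force: 30.0
```

```bash
python3 plan.py .4835 .3245 .09 102.6
```

```text
t 4.10 p [ 0.5639 -0.1187  0.0902] psi 116.76 tilt deg [ 0.05 -0.01] F [ 0.2 -0.5 -2.3] open 25.1 grip 30.0 q [-23.  37.  96.   0.  47. -50.]
-> [0.4835 0.3245 0.09  ] 102.6
   [8.999e-01 2.662e-01 3.000e-04] 0.0412 | 113mm 4deg
   [9.146e-01 2.101e-01 3.000e-04] 0.0412 | 113mm 4deg
   [9.258e-01 1.533e-01 3.000e-04] 0.0412 | 113mm 4deg
   [9.334e-01 9.580e-02 4.000e-04] 0.0411 | 113mm 4deg
```

Request:
drive_tool(
  steps=[
    [0, 0.2, 0.06, 0, 0, 0, 0.01],
    [0, 0.42, 0.13, 0, 0, 0, 0.02],
    [0, 0.66, 0.2, 0, 0, 0, 0.03],
    [0, 0.9, 0.266, 0, 0, 0, 0.041],
  ],
)

```text
time_s: 4.5
position: [0.5424, -0.0069, 0.0885]
tcp_rot: [[-0.393, 0.919, -0.003], [0.919, 0.393, 0.001], [0.002, -0.002, -1.0]]
force: [-0.1, -1.1, -2.1]
opening: 0.291
grasp_force: 30.0
```

Request:
drive_tool(
  steps=[
    [0, 0.24, 0.06, 0, 0, 0, 0.01],
    [0, 0.48, 0.11, 0, 0, 0, 0.02],
    [0, 0.7, 0.16, 0, 0, 0, 0.03],
    [0, 0.915, 0.21, 0, 0, 0, 0.041],
  ],
)

```text
time_s: 4.9
position: [0.522, 0.104, 0.0885]
tcp_rot: [[-0.337, 0.942, -0.003], [0.942, 0.337, 0.0], [0.001, -0.003, -1.0]]
force: [0.3, -0.5, -1.9]
opening: 0.288
grasp_force: 30.0
```

Request:
drive_tool(
  steps=[
    [0, 0.24, 0.04, 0, 0, 0, 0.01],
    [0, 0.48, 0.08, 0, 0, 0, 0.02],
    [0, 0.7, 0.12, 0, 0, 0, 0.03],
    [0, 0.925, 0.153, 0, 0, 0, 0.041],
  ],
)

```text
time_s: 5.3
position: [0.5021, 0.2145, 0.0885]
tcp_rot: [[-0.278, 0.961, -0.003], [0.961, 0.278, -0.0], [0.0, -0.003, -1.0]]
force: [1.5, -0.5, -1.8]
opening: 0.29
grasp_force: 30.0
```

Request:
drive_tool(
  steps=[
    [0, 0.24, 0.03, 0, 0, 0, 0.01],
    [0, 0.48, 0.05, 0, 0, 0, 0.02],
    [0, 0.7, 0.08, 0, 0, 0, 0.03],
    [0, 0.85, 0.09, 0, 0, 0, 0.041],
    [0, 0.933, 0.096, 0, 0, 0, 0.041],
    [0, 0.933, 0.096, 0, 0, 0, 0.041],
    [0, 0.933, 0.096, 0, 0, 0, 0.041],
  ],
)

```text
time_s: 6.0
position: [0.4828, 0.3235, 0.0892]
tcp_rot: [[-0.22, 0.976, -0.001], [0.976, 0.22, -0.001], [-0.001, -0.002, -1.0]]
force: [-0.2, 0.1, -1.7]
opening: 0.291
grasp_force: 30.0
```

```bash
python3 plan.py .4835 .3245 .09 102.6; python3 - <<'E'
from h import *
# held flange seen from top/scene (z~.078..): boss top & plate
for n in('top','scene'):
    c=optics.capture(n);W=cloud(c)
    im=c['color'];hs=cv2.cvtColor(im,cv2.COLOR_BGR2HSV)
    m=(np.hypot(W[...,0]-.4835,W[...,1]-.3245)<.075)&(W[...,2]>.072)&(W[...,2]<.09)&(hs[...,1]<70)&(im.max(2)>80)
    for b in blobs(m,60):
        P=W[b];q=cv2.minAreaRect((P[:,:2]*1000).astype(np.float32));print(n,b.sum(),P.mean(0).round(4),np.round(q[0]+q[1]+(q[2],),1),'z50 %.4f'%np.median(P[:,2]))
    cv2.imwrite(f'{n}1.png',im)
a=cv2.imread('top1.png')[190:310,60:220];b=cv2.imread('scene1.png')[60:180,280:440]
cv2.imwrite('pics/held.png',cv2.resize(np.hstack([a,b]),None,fx=2.5,fy=2.5))
E
```

```text
t 6.00 p [0.4828 0.3235 0.0892] psi 102.68 tilt deg [-0.08 -0.06] F [-0.2  0.1 -1.7] open 25.3 grip 30.0 q [23. 37. 95. -0. 48. 10.]
-> [0.4835 0.3245 0.09  ] 102.6
   [ 0.0067  0.0078 -0.0065] 0.001 | 1mm 0deg
top 754 [0.4922 0.2984 0.0834] [490.6 302.1  83.4  44.1  12.8] z50 0.0835
scene 109 [0.5077 0.29   0.0836] [500.5 291.5  63.9  18.3  14.3] z50 0.0839
```

View pics/held.png

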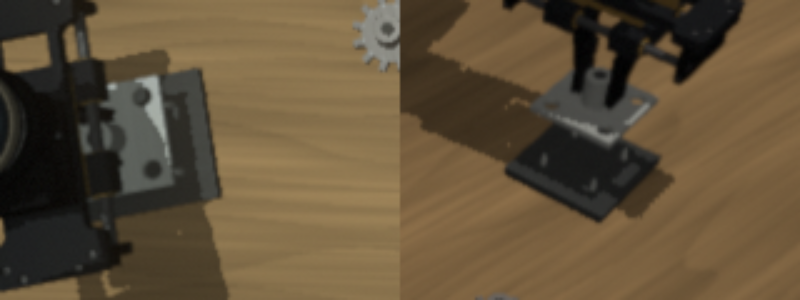

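The held flange is level and turned 12.8°, and the studs are clear below it. It sits about 3 mm short in y. I'll correct that and descend in stages, watching the force.

```bash
python3 plan.py .4818 .3265 .04 102.4 .4818 .3265 .0225 102.4
```

```text
t 6.10 p [0.4832 0.3232 0.0896] psi 102.60 tilt deg [-0.05 -0.03] F [ 0.7 -0.5 -1.6] open 25.3 grip 30.0 q [23. 37. 95. -0. 48. 10.]
-> [0.4818 0.3265 0.04  ] 102.4
   [ 0.0298 -0.0055  0.4133] 0.0024 | 50mm 0deg
-> [0.4818 0.3265 0.0225] 102.4
   [0.     0.     0.1458] -0.0 | 17mm 0deg
```

Request:
drive_tool(
  steps=[
    [0, 0.028, -0.005, 0.1, 0, 0, 0.002],
    [0, 0.028, -0.005, 0.22, 0, 0, 0.002],
    [0, 0.028, -0.005, 0.33, 0, 0, 0.002],
    [0, 0.028, -0.005, 0.41, 0, 0, 0.002],
    [0, 0.028, -0.005, 0.41, 0, 0, 0.002],
  ],
)

```text
time_s: 6.6
position: [0.4805, 0.3266, 0.0385]
tcp_rot: [[-0.216, 0.976, -0.004], [0.976, 0.216, -0.002], [-0.001, -0.004, -1.0]]
force: [-0.8, 0.3, -1.9]
opening: 0.295
grasp_force: 30.0
```

Request:
drive_tool(
  steps=[
    [0, 0, 0, 0.02, 0, 0, 0],
    [0, 0, 0, 0.04, 0, 0, 0],
    [0, 0, 0, 0.06, 0, 0, 0],
    [0, 0, 0, 0.07, 0, 0, 0],
    [0, 0, 0, 0.07, 0, 0, 0],
  ],
)

```text
time_s: 7.1
position: [0.4819, 0.3274, 0.0324]
tcp_rot: [[-0.216, 0.976, 0.0], [0.976, 0.216, 0.0], [0.0, 0.0, -1.0]]
force: [-0.0, 0.3, -1.9]
opening: 0.289
grasp_force: 30.0
```

Request:
drive_tool(
  steps=[
    [0, 0, 0, 0.015, 0, 0, 0],
    [0, 0, 0, 0.03, 0, 0, 0],
    [0, 0, 0, 0.045, 0, 0, 0],
    [0, 0, 0, 0.06, 0, 0, 0],
    [0, 0, 0, 0.06, 0, 0, 0],
  ],
)

```text
time_s: 7.6
position: [0.4816, 0.3273, 0.0248]
tcp_rot: [[-0.216, 0.976, -0.001], [0.976, 0.216, -0.0], [-0.0, -0.001, -1.0]]
force: [0.4, 1.0, -1.7]
opening: 0.291
grasp_force: 30.0
```

```bash
python3 plan.py .4818 .3265 .0225 102.4
```

```text
t 7.60 p [0.4816 0.3273 0.0248] psi 102.49 tilt deg [-0.04 -0.02] F [ 0.4  1.  -1.7] open 25.3 grip 30.0 q [23. 43. 96. -0. 41. 11.]
-> [0.4818 0.3265 0.0225] 102.4
   [-0.0066  0.      0.0193] 0.0011 | 2mm 0deg
```

Request:
drive_tool(
  steps=[
    [0, 0, 0, 0.008, 0, 0, 0],
    [0, 0, 0, 0.016, 0, 0, 0],
    [0, 0, 0, 0.02, 0, 0, 0],
    [0, 0, 0, 0.02, 0, 0, 0],
  ],
)

```text
time_s: 8.0
position: [0.4818, 0.3274, 0.0227]
tcp_rot: [[-0.216, 0.976, -0.0], [0.976, 0.216, -0.0], [-0.0, -0.0, -1.0]]
force: [-0.3, 0.2, -2.6]
opening: 0.291
grasp_force: 30.0
```

Request:
drive_tool(
  steps=[
    [50, 0, 0, 0, 0, 0, 0],
    [50, 0, 0, 0, 0, 0, 0],
    [50, 0, 0, 0, 0, 0, 0],
    [50, 0, 0, -0.2, 0, 0, 0],
    [50, 0, 0, -0.5, 0, 0, 0],
    [50, 0, 0, -0.8, 0, 0, 0],
    [50, 0, 0, -0.8, 0, 0, 0],
  ],
)

```text
time_s: 8.7
position: [0.4853, 0.329, 0.1238]
tcp_rot: [[-0.216, 0.976, 0.01], [0.976, 0.216, 0.004], [0.002, 0.011, -1.0]]
force: [-0.2, 0.8, 0.2]
opening: 0.571
grasp_force: 0.0
```

```bash
python3 plan.py .5836 .123 .10 95 .5836 .123 .013 95; python3 wr.py .4835 .3245 .07 .012;  python3 - <<'E'
from h import *
c=optics.capture('scene');W=cloud(c)
m=(np.hypot(W[...,0]-.4835,W[...,1]-.3245)<.06)&(W[...,2]>.0135)&(W[...,2]<.06)
P=W[max(blobs(m,20),key=np.sum)];q=cv2.minAreaRect((P[:,:2]*1000).astype(np.float32));print(np.round(q[0]+q[1]+(q[2],),1),np.percentile(P[:,2],[30,50,99]))
cv2.imwrite('pics/seat.png',cv2.resize(c['color'][80:170,290:420],None,fx=5,fy=5))
E
```

```text
t 8.70 p [0.4853 0.329  0.1238] psi 102.49 tilt deg [0.58 0.25] F [-0.2  0.8  0.2] open 49.7 grip 0.0 q [23. 34. 93.  0. 52. 11.]
-> [0.5836 0.123  0.1   ] 95.0
   [-0.9266  0.214   0.0992] 0.0436 | 115mm 4deg
   [-0.9107  0.2741  0.0993] 0.0436 | 115mm 4deg
-> [0.5836 0.123  0.013 ] 95.0
   [-0.    -0.     0.725] 0.0 | 87mm 0deg
px 275.0 209.0 mean [0.4818 0.3289 0.0172] z50 0.0143 rect [482.4 325.9  84.5  84.5  12.1]
px 240.0 180.0 mean [0.4483 0.347  0.017 ] z50 0.0169 rect [448.1 346.3   5.8   5.5   2.1]
px 307.0 180.0 mean [0.5023 0.3592 0.0173] z50 0.0172 rect [502.5 358.9   5.1   5.2  15.6]
px 306.0 242.0 mean [0.5146 0.3051 0.0169] z50 0.0171 rect [514.9 304.7   4.7   5.2  64.7]
[479.7 328.5  89.8  91.9  11.4] [0.01655179 0.01727699 0.046258  ]
```

View pics/seat.png

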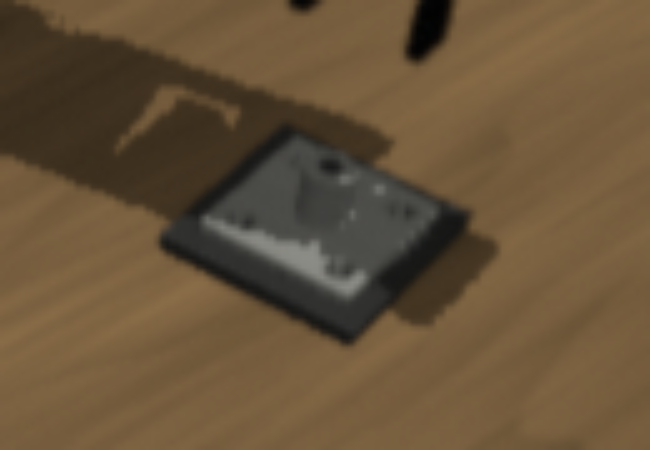

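The scene crop shows the flange flat on the plate. In the wrist view its centre (482.4, 325.9) is within 1 mm of the stud centre. The sprocket is next.

Request:
drive_tool(
  steps=[
    [50, -0.93, 0.21, 0.1, 0, 0, 0.044],
    [50, -0.93, 0.21, 0.1, 0, 0, 0.044],
    [50, -0.93, 0.21, 0.1, 0, 0, 0.044],
  ],
)

```text
time_s: 9.1
position: [0.5312, 0.2202, 0.1048]
tcp_rot: [[-0.148, 0.989, -0.003], [0.989, 0.148, -0.002], [-0.001, -0.003, -1.0]]
force: [-0.2, 0.4, 0.5]
opening: 0.573
grasp_force: 0.0
```

Request:
drive_tool(
  steps=[
    [50, -0.91, 0.27, 0.1, 0, 0, 0.044],
    [50, -0.91, 0.27, 0.1, 0, 0, 0.044],
    [50, -0.91, 0.27, 0.1, 0, 0, 0.044],
    [50, -0.91, 0.27, 0.1, 0, 0, 0.044],
    [50, -0.91, 0.27, 0.1, 0, 0, 0.044],
  ],
)

```text
time_s: 9.6
position: [0.5776, 0.1216, 0.0938]
tcp_rot: [[-0.085, 0.996, -0.003], [0.996, 0.085, 0.001], [0.001, -0.003, -1.0]]
force: [-0.4, 0.3, 0.6]
opening: 0.573
grasp_force: 0.0
```

```bash
python3 wr.py .5836 .123 .05 .022;  python3 plan.py .5833 .123 .013 95
```

```text
px 286.0 223.0 mean [0.5816 0.1253 0.0298] z50 0.0301 rect [581.9 124.4  22.8  23.4   6.4]
t 9.65 p [0.5775 0.1223 0.0941] psi 94.98 tilt deg [-0.15  0.03] F [ 0.4  0.3 -0.1] open 50.0 grip 0.0 q [ 1. 37. 93.  0. 50. -4.]
-> [0.5833 0.123  0.013 ] 95.0
   [0.0019 0.0484 0.676 ] -0.0002 | 81mm 0deg
```

Request:
drive_tool(
  steps=[
    [50, 0.01, 0.045, 0.3, 0, 0, 0],
    [50, 0.01, 0.045, 0.5, 0, 0, 0],
    [50, 0.01, 0.045, 0.62, 0, 0, 0],
    [50, 0.01, 0.045, 0.67, 0, 0, 0],
    [50, 0.01, 0.045, 0.67, 0, 0, 0],
    [50, 0.01, 0.045, 0.67, 0, 0, 0],
  ],
)

```text
time_s: 10.25
position: [0.5849, 0.123, 0.0152]
tcp_rot: [[-0.087, 0.996, 0.001], [0.996, 0.087, 0.0], [-0.0, 0.001, -1.0]]
force: [-0.3, 0.6, 0.6]
opening: 0.576
grasp_force: 0.0
```

Request:
drive_tool(
  steps=[
    [0, 0, 0, 0, 0, 0, 0],
    [0, 0, 0, 0, 0, 0, 0],
    [0, 0, 0, 0, 0, 0, 0],
    [0, 0, 0, 0, 0, 0, 0],
    [0, 0, 0, 0, 0, 0, 0],
    [0, 0, 0, 0, 0, 0, 0],
  ],
)

```text
time_s: 10.85
position: [0.5834, 0.1224, 0.0146]
tcp_rot: [[-0.086, 0.996, -0.002], [0.996, 0.086, -0.0], [-0.0, -0.002, -1.0]]
force: [-2.6, -0.4, 5.4]
opening: 0.269
grasp_force: 30.0
```

Request:
drive_tool(
  steps=[
    [0, 0, 0, -0.1, 0, 0, 0],
    [0, 0, 0, -0.3, 0, 0, 0],
    [0, 0, 0, -0.5, 0, 0, 0],
    [0, 0, 0, -0.7, 0, 0, 0],
    [0, 0, 0, -0.75, 0, 0, 0],
    [0, 0, 0, -0.75, 0, 0, 0],
  ],
)

```text
time_s: 11.45
position: [0.5856, 0.1226, 0.1055]
tcp_rot: [[-0.086, 0.996, 0.004], [0.996, 0.086, 0.0], [-0.0, 0.004, -1.0]]
force: [-0.9, -0.5, -2.6]
opening: 0.264
grasp_force: 30.0
```

```bash
python3 plan.py .555 -.291 .10 84.9
```

```text
t 11.45 p [0.5856 0.1226 0.1055] psi 94.92 tilt deg [0.2  0.01] F [-0.9 -0.5 -2.6] open 22.9 grip 30.0 q [ 1. 37. 92.  0. 51. -4.]
-> [ 0.555 -0.291  0.1  ] 84.9
   [-0.853  -0.1375  0.0114] 0.0292 | 104mm 3deg
   [-0.8582 -0.1     0.0115] 0.0291 | 104mm 3deg
   [-0.8617 -0.0624  0.0114] 0.0292 | 104mm 3deg
   [-0.8636 -0.0246  0.0115] 0.0291 | 104mm 3deg
```

Request:
drive_tool(
  steps=[
    [0, -0.2, -0.03, 0, 0, 0, 0.007],
    [0, -0.42, -0.07, 0, 0, 0, 0.015],
    [0, -0.64, -0.1, 0, 0, 0, 0.02],
    [0, -0.85, -0.137, 0, 0, 0, 0.03],
  ],
)

```text
time_s: 11.85
position: [0.5759, 0.0186, 0.1027]
tcp_rot: [[-0.041, 0.999, -0.002], [0.999, 0.041, 0.0], [0.0, -0.002, -1.0]]
force: [0.1, 0.1, -3.2]
opening: 0.267
grasp_force: 30.0
```

Request:
drive_tool(
  steps=[
    [0, -0.22, -0.03, 0, 0, 0, 0.007],
    [0, -0.44, -0.05, 0, 0, 0, 0.015],
    [0, -0.65, -0.07, 0, 0, 0, 0.02],
    [0, -0.86, -0.1, 0, 0, 0, 0.03],
  ],
)

```text
time_s: 12.25
position: [0.5682, -0.085, 0.1027]
tcp_rot: [[0.005, 1.0, -0.002], [1.0, -0.005, 0.001], [0.001, -0.002, -1.0]]
force: [0.5, -0.6, -1.8]
opening: 0.265
grasp_force: 30.0
```

Request:
drive_tool(
  steps=[
    [0, -0.22, -0.02, 0, 0, 0, 0.007],
    [0, -0.44, -0.03, 0, 0, 0, 0.015],
    [0, -0.65, -0.05, 0, 0, 0, 0.02],
    [0, -0.86, -0.06, 0, 0, 0, 0.03],
  ],
)

```text
time_s: 12.65
position: [0.5602, -0.1879, 0.1025]
tcp_rot: [[0.05, 0.999, -0.003], [0.999, -0.05, 0.002], [0.001, -0.003, -1.0]]
force: [-0.0, -0.2, -3.0]
opening: 0.261
grasp_force: 30.0
```

Request:
drive_tool(
  steps=[
    [0, -0.22, -0.01, 0, 0, 0, 0.007],
    [0, -0.44, -0.02, 0, 0, 0, 0.015],
    [0, -0.65, -0.025, 0, 0, 0, 0.02],
    [0, -0.8, -0.025, 0, 0, 0, 0.03],
    [0, -0.865, -0.025, 0, 0, 0, 0.03],
    [0, -0.865, -0.025, 0, 0, 0, 0.03],
    [0, -0.865, -0.025, 0, 0, 0, 0.03],
  ],
)

```text
time_s: 13.35
position: [0.553, -0.2896, 0.1038]
tcp_rot: [[0.094, 0.996, -0.001], [0.996, -0.094, 0.002], [0.002, -0.001, -1.0]]
force: [0.4, -0.0, -2.4]
opening: 0.265
grasp_force: 30.0
```

```bash
python3 plan.py .555 -.291 .0195 84.9
```

```text
t 13.35 p [ 0.553  -0.2896  0.1038] psi 84.63 tilt deg [-0.07  0.1 ] F [ 0.4 -0.  -2.4] open 23.1 grip 30.0 q [-38.  39.  88.   0.  54. -33.]
-> [ 0.555  -0.291   0.0195] 84.9
   [-0.0104  0.018   0.7026] -0.0031 | 84mm 0deg
```

Request:
drive_tool(
  steps=[
    [0, -0.01, 0.018, 0.15, 0, 0, 0],
    [0, -0.01, 0.018, 0.35, 0, 0, 0],
    [0, -0.01, 0.018, 0.5, 0, 0, 0],
    [0, -0.01, 0.018, 0.6, 0, 0, 0],
    [0, -0.01, 0.018, 0.66, 0, 0, 0],
    [0, -0.01, 0.018, 0.69, 0, 0, 0],
    [0, -0.01, 0.018, 0.7, 0, 0, 0],
    [0, -0.01, 0.018, 0.7, 0, 0, 0],
  ],
)

```text
time_s: 14.15
position: [0.5558, -0.2924, 0.0209]
tcp_rot: [[0.094, 0.996, 0.001], [0.996, -0.094, -0.001], [-0.001, 0.001, -1.0]]
force: [-0.3, -0.2, -2.0]
opening: 0.266
grasp_force: 30.0
```

```bash
python3 plan.py .555 -.291 .0195 84.9
```

```text
t 14.15 p [ 0.5558 -0.2924  0.0209] psi 84.62 tilt deg [ 0.05 -0.04] F [-0.3 -0.2 -2. ] open 23.1 grip 30.0 q [-38.  46.  89.   0.  45. -33.]
-> [ 0.555  -0.291   0.0195] 84.9
   [ 0.0113 -0.0077  0.0115] -0.0033 | 2mm 0deg
```

Request:
drive_tool(
  steps=[
    [0, 0, 0, 0.01, 0, 0, 0],
    [0, 0, 0, 0.015, 0, 0, 0],
    [45, 0, 0, 0.015, 0, 0, 0],
    [45, 0, 0, 0.015, 0, 0, 0],
    [45, 0, 0, 0.015, 0, 0, 0],
    [45, 0, 0, -0.2, 0, 0, 0],
    [45, 0, 0, -0.5, 0, 0, 0],
    [45, 0, 0, -0.7, 0, 0, 0],
  ],
)

```text
time_s: 14.95
position: [0.5561, -0.2928, 0.1065]
tcp_rot: [[0.094, 0.996, 0.002], [0.996, -0.094, -0.001], [-0.001, 0.002, -1.0]]
force: [0.2, -0.1, 0.3]
opening: 0.514
grasp_force: 0.0
```

```bash
python3 wr.py .555 -.291 .05 .007; python3 plan.py .4525 .0523 .10 136
```

```text
px 278.0 160.0 mean [ 0.5589 -0.2489  0.0119] z50 0.0121 rect [ 559.  -249.     3.9   58.    84.6]
px 280.0 209.0 mean [ 0.5562 -0.2878  0.0155] z50 0.0104 rect [ 555.9 -290.4   64.6   64.8   53. ]
px 279.0 260.0 mean [ 0.5514 -0.3339  0.0111] z50 0.0116 rect [ 551.1 -334.3    4.7   53.9   84. ]
t 15.00 p [ 0.5581 -0.2942  0.1104] psi 84.63 tilt deg [ 0.42 -0.32] F [ 0.4 -0.4  2.2] open 44.5 grip 0.0 q [-38.  38.  87.   0.  54. -33.]
-> [0.4525 0.0523 0.1   ] 136.0
   [ 0.9307 -0.3823  0.0289] -0.1993 | 121mm 17deg
   [ 0.668  -0.0608  0.0192] -0.1328 | 81mm 11deg
   [0.6668 0.0726 0.0192] -0.1328 | 81mm 11deg
   [0.6393 0.2031 0.0193] -0.1329 | 81mm 11deg
```

The sprocket is in the wide bay: its centre is (556, -290), midway between the walls at -249 and -334. The long rail is next.

Request:
drive_tool(
  steps=[
    [45, 0.93, -0.38, 0.03, 0, 0, -0.2],
    [45, 0.93, -0.38, 0.03, 0, 0, -0.2],
    [45, 0.93, -0.38, 0.03, 0, 0, -0.2],
  ],
)

```text
time_s: 15.3
position: [0.5173, -0.1725, 0.1006]
tcp_rot: [[-0.208, 0.978, -0.004], [0.978, 0.209, 0.003], [0.004, -0.004, -1.0]]
force: [-1.1, 1.1, 0.3]
opening: 0.518
grasp_force: 0.0
```

Request:
drive_tool(
  steps=[
    [45, 0.67, -0.06, 0.02, 0, 0, -0.133],
    [45, 0.67, -0.06, 0.02, 0, 0, -0.133],
  ],
)

```text
time_s: 15.5
position: [0.4951, -0.097, 0.0984]
tcp_rot: [[-0.398, 0.917, -0.002], [0.917, 0.398, 0.001], [0.002, -0.001, -1.0]]
force: [-0.1, 0.7, -0.8]
opening: 0.518
grasp_force: 0.0
```

Request:
drive_tool(
  steps=[
    [45, 0.67, 0.07, 0.02, 0, 0, -0.133],
    [45, 0.67, 0.07, 0.02, 0, 0, -0.133],
  ],
)

```text
time_s: 15.7
position: [0.471, -0.0199, 0.096]
tcp_rot: [[-0.572, 0.82, -0.002], [0.82, 0.572, 0.001], [0.002, -0.001, -1.0]]
force: [-0.3, -0.6, 0.4]
opening: 0.517
grasp_force: 0.0
```

Request:
drive_tool(
  steps=[
    [45, 0.64, 0.2, 0.02, 0, 0, -0.133],
    [45, 0.64, 0.2, 0.02, 0, 0, -0.133],
    [45, 0.64, 0.2, 0.02, 0, 0, -0.133],
    [45, 0.64, 0.2, 0.02, 0, 0, -0.133],
    [45, 0.64, 0.2, 0.02, 0, 0, -0.133],
  ],
)

```text
time_s: 16.2
position: [0.4503, 0.0536, 0.0938]
tcp_rot: [[-0.72, 0.694, 0.002], [0.694, 0.72, -0.0], [-0.002, 0.001, -1.0]]
force: [0.8, -1.3, 0.8]
opening: 0.511
grasp_force: 0.0
```

```bash
python3 wr.py .4525 .0523 .06 .016 w2.png;  python3 plan.py .4522 .0523 .011 136
```

```text
px 278.0 219.0 mean [0.4477 0.0546 0.0223] z50 0.0223 rect [449.9  52.6  16.   90.2  45.5]
t 16.25 p [0.4503 0.0533 0.0937] psi 135.99 tilt deg [ 0.1  -0.02] F [-0.6 -0.4 -0.3] open 45.3 grip 0.0 q [ -7.  30. 113.  -0.  37. -53.]
-> [0.4522 0.0523 0.011 ] 136.0
   [-0.0175  0.0049  0.6895] -0.0001 | 83mm 0deg
```

View pics/w2.png

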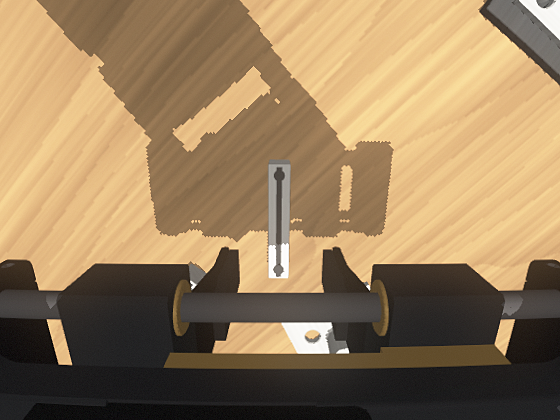

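The long rail is centred at (278,219) between the fingers and parallel to them. Gripping it.

Request:
drive_tool(
  steps=[
    [45, -0.015, 0.003, 0.3, 0, 0, 0],
    [45, -0.015, 0.003, 0.5, 0, 0, 0],
    [45, -0.015, 0.003, 0.63, 0, 0, 0],
    [45, -0.015, 0.003, 0.69, 0, 0, 0],
    [45, -0.015, 0.003, 0.69, 0, 0, 0],
    [45, -0.015, 0.003, 0.69, 0, 0, 0],
  ],
)

```text
time_s: 16.85
position: [0.4511, 0.0529, 0.0111]
tcp_rot: [[-0.72, 0.694, 0.001], [0.694, 0.72, -0.0], [-0.001, 0.0, -1.0]]
force: [-0.9, -0.1, -0.2]
opening: 0.518
grasp_force: 0.0
```

Request:
drive_tool(
  steps=[
    [0, 0, 0, 0, 0, 0, 0],
    [0, 0, 0, 0, 0, 0, 0],
    [0, 0, 0, 0, 0, 0, 0],
    [0, 0, 0, 0, 0, 0, 0],
    [0, 0, 0, 0, 0, 0, 0],
    [0, 0, 0, 0, 0, 0, 0],
  ],
)

```text
time_s: 17.45
position: [0.4506, 0.0534, 0.011]
tcp_rot: [[-0.721, 0.693, 0.0], [0.693, 0.721, -0.0], [-0.0, 0.0, -1.0]]
force: [0.0, -0.1, 3.6]
opening: 0.18
grasp_force: 30.0
```

Request:
drive_tool(
  steps=[
    [0, 0, 0, -0.1, 0, 0, 0],
    [0, 0, 0, -0.3, 0, 0, 0],
    [0, 0, 0, -0.5, 0, 0, 0],
    [0, 0, 0, -0.7, 0, 0, 0],
    [0, 0, 0, -0.75, 0, 0, 0],
    [0, 0, 0, -0.75, 0, 0, 0],
  ],
)

```text
time_s: 18.05
position: [0.4511, 0.0534, 0.1013]
tcp_rot: [[-0.721, 0.693, 0.002], [0.693, 0.721, -0.0], [-0.002, 0.001, -1.0]]
force: [1.3, -0.6, -0.8]
opening: 0.179
grasp_force: 30.0
```

```bash
python3 plan.py .5087 -.365 .10 174.9
```

```text
t 18.05 p [0.4511 0.0534 0.1013] psi 136.10 tilt deg [ 0.12 -0.02] F [ 1.3 -0.6 -0.8] open 15.5 grip 30.0 q [ -7.  29. 113.  -0.  38. -53.]
-> [ 0.5087 -0.365   0.1   ] 174.9
   [-0.9212 -0.7264  0.0035] -0.1505 | 141mm 13deg
   [-0.7352 -0.9142  0.0035] -0.1505 | 141mm 13deg
   [-0.2559 -0.5278  0.0018] -0.0752 | 70mm 6deg
   [-0.1949 -0.5532  0.0017] -0.0752 | 70mm 6deg
```

Request:
drive_tool(
  steps=[
    [0, -0.16, -0.13, 0, 0, 0, -0.03],
    [0, -0.35, -0.27, 0, 0, 0, -0.06],
    [0, -0.54, -0.42, 0, 0, 0, -0.09],
    [0, -0.73, -0.57, 0, 0, 0, -0.12],
    [0, -0.92, -0.73, 0, 0, 0, -0.15],
  ],
)

```text
time_s: 18.55
position: [0.4686, -0.087, 0.0991]
tcp_rot: [[-0.858, 0.514, -0.003], [0.514, 0.858, 0.001], [0.003, -0.0, -1.0]]
force: [0.6, 0.6, -1.0]
opening: 0.183
grasp_force: 30.0
```

Request:
drive_tool(
  steps=[
    [0, -0.15, -0.18, 0, 0, 0, -0.03],
    [0, -0.3, -0.36, 0, 0, 0, -0.06],
    [0, -0.45, -0.55, 0, 0, 0, -0.09],
    [0, -0.6, -0.73, 0, 0, 0, -0.12],
    [0, -0.735, -0.914, 0, 0, 0, -0.15],
  ],
)

```text
time_s: 19.05
position: [0.4878, -0.2265, 0.0988]
tcp_rot: [[-0.951, 0.31, -0.002], [0.31, 0.951, 0.002], [0.003, 0.001, -1.0]]
force: [0.2, 0.5, -1.2]
opening: 0.182
grasp_force: 30.0
```

Request:
drive_tool(
  steps=[
    [0, -0.08, -0.18, 0, 0, 0, -0.025],
    [0, -0.17, -0.36, 0, 0, 0, -0.05],
    [0, -0.256, -0.528, 0, 0, 0, -0.075],
  ],
)

```text
time_s: 19.35
position: [0.497, -0.296, 0.0985]
tcp_rot: [[-0.979, 0.201, -0.003], [0.201, 0.979, 0.002], [0.003, 0.002, -1.0]]
force: [-0.4, 0.2, -0.2]
opening: 0.182
grasp_force: 30.0
```

Request:
drive_tool(
  steps=[
    [0, -0.07, -0.18, 0, 0, 0, -0.025],
    [0, -0.13, -0.36, 0, 0, 0, -0.05],
    [0, -0.18, -0.5, 0, 0, 0, -0.075],
    [0, -0.195, -0.553, 0, 0, 0, -0.075],
    [0, -0.195, -0.553, 0, 0, 0, -0.075],
    [0, -0.195, -0.553, 0, 0, 0, -0.075],
  ],
)

```text
time_s: 19.95
position: [0.5066, -0.3637, 0.0995]
tcp_rot: [[-0.996, 0.092, -0.002], [0.092, 0.996, 0.003], [0.002, 0.002, -1.0]]
force: [-0.2, 0.1, -1.0]
opening: 0.183
grasp_force: 30.0
```

```bash
python3 plan.py .5087 -.365 .0165 174.9
```

```text
t 19.95 p [ 0.5066 -0.3637  0.0995] psi 174.75 tilt deg [-0.12  0.15] F [-0.2  0.1 -1. ] open 15.9 grip 30.0 q [ -46.   39.   88.    0.   53. -131.]
-> [ 0.5087 -0.365   0.0165] 174.9
   [-0.0182 -0.0089  0.6921] -0.0018 | 83mm 0deg
```

Request:
drive_tool(
  steps=[
    [0, -0.018, -0.009, 0.15, 0, 0, 0],
    [0, -0.018, -0.009, 0.35, 0, 0, 0],
    [0, -0.018, -0.009, 0.5, 0, 0, 0],
    [0, -0.018, -0.009, 0.6, 0, 0, 0],
    [0, -0.018, -0.009, 0.66, 0, 0, 0],
    [0, -0.018, -0.009, 0.69, 0, 0, 0],
    [0, -0.018, -0.009, 0.69, 0, 0, 0],
  ],
)

```text
time_s: 20.65
position: [0.5096, -0.3663, 0.0179]
tcp_rot: [[-0.996, 0.091, -0.0], [0.091, 0.996, 0.0], [0.0, 0.0, -1.0]]
force: [0.0, 0.1, -0.1]
opening: 0.18
grasp_force: 30.0
```

```bash
python3 plan.py .5087 -.365 .0155 174.9
```

```text
t 20.65 p [ 0.5096 -0.3663  0.0179] psi 174.78 tilt deg [-0.  0.] F [ 0.   0.1 -0.1] open 15.6 grip 30.0 q [ -46.   46.   89.    0.   45. -131.]
-> [ 0.5087 -0.365   0.0155] 174.9
   [0.0083 0.0101 0.0203] -0.0014 | 3mm 0deg
```

Request:
drive_tool(
  steps=[
    [0, 0, 0, 0.01, 0, 0, 0],
    [0, 0, 0, 0.018, 0, 0, 0],
    [0, 0, 0, 0.018, 0, 0, 0],
    [30, 0, 0, 0.018, 0, 0, 0],
    [30, 0, 0, 0.018, 0, 0, 0],
    [30, 0, 0, 0.018, 0, 0, 0],
    [30, 0, 0, -0.2, 0, 0, 0],
    [30, 0, 0, -0.55, 0, 0, 0],
  ],
)

```text
time_s: 21.45
position: [0.5077, -0.3648, 0.0818]
tcp_rot: [[-0.996, 0.091, -0.005], [0.091, 0.996, 0.005], [0.005, 0.005, -1.0]]
force: [-0.1, 0.3, -0.0]
opening: 0.343
grasp_force: 0.0
```

Request:
drive_tool(
  steps=[
    [30, 0, 0, -0.15, 0, 0, 0],
    [30, 0, 0, -0.15, 0, 0, 0],
  ],
)

```text
time_s: 21.65
position: [0.5113, -0.3683, 0.1054]
tcp_rot: [[-0.996, 0.091, 0.005], [0.091, 0.996, -0.005], [-0.006, -0.005, -1.0]]
force: [-0.6, 0.6, 0.8]
opening: 0.343
grasp_force: 0.0
```

```bash
python3 wr.py .5087 -.365 .06 .008; python3 plan.py .687 .0562 .11 95
```

```text
px 330.0 194.0 mean [ 0.4989 -0.3279  0.012 ] z50 0.0122 rect [ 505.  -320.4   24.8   86.3   85. ]
px 239.0 198.0 mean [ 0.4955 -0.4     0.012 ] z50 0.0121 rect [ 497.  -400.3    4.2   80.9   84.9]
px 283.0 211.0 mean [ 0.5058 -0.3659  0.0261] z50 0.0264 rect [ 509.4 -366.1   15.8   89.9   84.6]
px 352.0 229.0 mean [ 0.5307 -0.3108  0.01  ] z50 0.0100 rect [ 530.6 -310.7    3.1    5.8   57.8]
px 342.0 244.0 mean [ 0.5436 -0.3191  0.0099] z50 0.0101 rect [ 544.1 -319.     4.9    6.2   68.8]
t 21.70 p [ 0.5102 -0.3672  0.1034] psi 174.77 tilt deg [ 0.14 -0.14] F [-0.2 -0.9  0.2] open 29.9 grip 0.0 q [ -46.   39.   87.    0.   54. -131.]
-> [0.687  0.0562 0.11  ] 95.0
   [-0.2864  0.912  -0.0137] 0.232 | 115mm 20deg
   [ 0.0418  0.955  -0.0137] 0.2321 | 115mm 20deg
   [ 0.3651  0.8834 -0.0136] 0.232 | 115mm 20deg
   [ 0.6445  0.706  -0.0137] 0.2321 | 115mm 20deg
```

The rail is in the long bay: its centre is (509, -366) and its sides measure 90 × 16. The thumbscrew is next.

Request:
drive_tool(
  steps=[
    [30, -0.29, 0.91, -0.05, 0, 0, 0.23],
    [30, -0.29, 0.91, -0.05, 0, 0, 0.23],
    [30, -0.29, 0.91, -0.05, 0, 0, 0.23],
  ],
)

```text
time_s: 22.0
position: [0.5535, -0.2562, 0.106]
tcp_rot: [[-0.906, 0.424, -0.004], [0.424, 0.906, 0.004], [0.005, 0.002, -1.0]]
force: [-0.1, -0.9, 0.3]
opening: 0.343
grasp_force: 0.0
```

Request:
drive_tool(
  steps=[
    [30, 0.04, 0.95, -0.05, 0, 0, 0.23],
    [30, 0.04, 0.95, -0.05, 0, 0, 0.23],
    [30, 0.04, 0.95, -0.05, 0, 0, 0.23],
  ],
)

```text
time_s: 22.3
position: [0.5976, -0.1511, 0.1121]
tcp_rot: [[-0.709, 0.705, -0.003], [0.705, 0.709, 0.003], [0.004, -0.0, -1.0]]
force: [-0.2, -1.2, -0.7]
opening: 0.344
grasp_force: 0.0
```

Request:
drive_tool(
  steps=[
    [30, 0.37, 0.88, 0, 0, 0, 0.23],
    [30, 0.37, 0.88, 0, 0, 0, 0.23],
    [30, 0.37, 0.88, 0, 0, 0, 0.23],
  ],
)

```text
time_s: 22.6
position: [0.6405, -0.045, 0.1118]
tcp_rot: [[-0.429, 0.903, -0.003], [0.903, 0.429, 0.002], [0.003, -0.002, -1.0]]
force: [1.5, -0.5, 0.1]
opening: 0.345
grasp_force: 0.0
```

Request:
drive_tool(
  steps=[
    [30, 0.64, 0.71, 0, 0, 0, 0.23],
    [30, 0.64, 0.71, 0, 0, 0, 0.23],
    [30, 0.64, 0.71, 0, 0, 0, 0.23],
    [30, 0.64, 0.71, 0, 0, 0, 0.23],
    [30, 0.64, 0.71, 0, 0, 0, 0.23],
  ],
)

```text
time_s: 23.1
position: [0.6833, 0.0566, 0.112]
tcp_rot: [[-0.101, 0.995, -0.004], [0.995, 0.101, -0.0], [-0.0, -0.004, -1.0]]
force: [0.3, -0.6, -0.1]
opening: 0.341
grasp_force: 0.0
```

```bash
python3 wr.py .687 .0562 .03 .006 w3.png; python3 wr.py .687 .0562 .03 .022; python3 plan.py .687 .0562 .0215 95
```

```text
px 284.0 212.0 mean [0.6858 0.059  0.0181] z50 0.0162 rect [685.9  57.   31.2  30.7  88.7]
px 284.0 217.0 mean [0.6859 0.0581 0.0322] z50 0.0338 rect [686.   57.1   9.6   9.3  28.6]
t 23.20 p [0.6835 0.0552 0.1128] psi 95.67 tilt deg [-0.15 -0.02] F [0.5 0.2 0.5] open 29.8 grip 0.0 q [ -5.  42.  78.  -0.  61. -10.]
-> [0.687  0.0562 0.0215] 95.0
   [0.0052 0.0294 0.7611] 0.0078 | 91mm 1deg
```

View pics/w3.png

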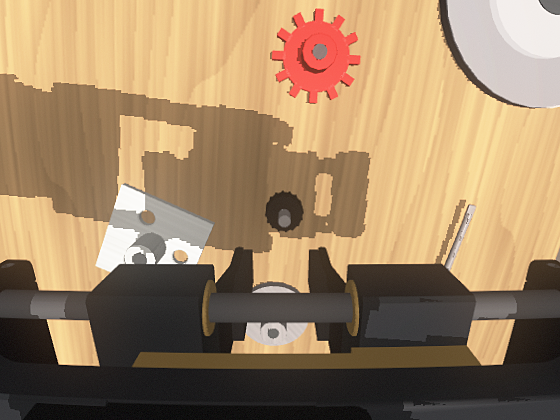

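The thumbscrew stands upright at (284,212) between the fingers. Its stem is at (0.6862, 0.057) and the head top is near 18 mm, so I'll grip the stem just above the head.

Request:
drive_tool(
  steps=[
    [30, 0.01, 0.026, 0.3, 0, 0, 0],
    [30, 0.01, 0.026, 0.5, 0, 0, 0],
    [30, 0.01, 0.026, 0.65, 0, 0, 0],
    [30, 0.01, 0.026, 0.75, 0, 0, 0],
    [30, 0.01, 0.026, 0.755, 0, 0, 0],
    [30, 0.01, 0.026, 0.755, 0, 0, 0],
  ],
)

```text
time_s: 23.8
position: [0.6879, 0.0573, 0.0237]
tcp_rot: [[-0.098, 0.995, 0.0], [0.995, 0.098, -0.0], [-0.0, 0.0, -1.0]]
force: [-0.9, 0.1, 0.5]
opening: 0.348
grasp_force: 0.0
```

Request:
drive_tool(
  steps=[
    [0, 0, 0, 0, 0, 0, 0],
    [0, 0, 0, 0, 0, 0, 0],
    [0, 0, 0, 0, 0, 0, 0],
    [0, 0, 0, 0, 0, 0, 0],
    [0, 0, 0, 0, 0, 0, 0],
    [0, 0, 0, 0, 0, 0, 0],
  ],
)

```text
time_s: 24.4
position: [0.6878, 0.0582, 0.0237]
tcp_rot: [[-0.1, 0.995, 0.0], [0.995, 0.1, -0.0], [-0.0, 0.0, -1.0]]
force: [-0.5, 1.1, 1.6]
opening: 0.105
grasp_force: 30.0
```

Request:
drive_tool(
  steps=[
    [0, 0, 0, -0.1, 0, 0, 0],
    [0, 0, 0, -0.3, 0, 0, 0],
    [0, 0, 0, -0.5, 0, 0, 0],
    [0, 0, 0, -0.7, 0, 0, 0],
    [0, 0, 0, -0.75, 0, 0, 0],
    [0, 0, 0, -0.75, 0, 0, 0],
  ],
)

```text
time_s: 25.0
position: [0.6885, 0.0581, 0.115]
tcp_rot: [[-0.099, 0.995, 0.003], [0.995, 0.099, -0.0], [-0.001, 0.003, -1.0]]
force: [0.5, 0.3, -0.1]
opening: 0.101
grasp_force: 30.0
```

```bash
python3 plan.py .4578 -.282 .11 84.9
```

```text
t 25.00 p [0.6885 0.0581 0.115 ] psi 95.70 tilt deg [ 0.18 -0.01] F [ 0.5  0.3 -0.1] open 8.7 grip 30.0 q [ -4.  42.  77.   0.  61. -10.]
-> [ 0.4578 -0.282   0.11  ] 84.9
   [-0.8765 -0.7316  0.0138] 0.0419 | 137mm 4deg
   [-0.9207 -0.6751  0.0138] 0.0419 | 137mm 4deg
   [-0.9612 -0.6159  0.0138] 0.0419 | 137mm 4deg
```

Request:
drive_tool(
  steps=[
    [0, -0.16, -0.14, 0, 0, 0, 0.01],
    [0, -0.34, -0.29, 0, 0, 0, 0.02],
    [0, -0.52, -0.44, 0, 0, 0, 0.03],
    [0, -0.7, -0.59, 0, 0, 0, 0.04],
    [0, -0.88, -0.73, 0, 0, 0, 0.042],
  ],
)

```text
time_s: 25.5
position: [0.6089, -0.0561, 0.1117]
tcp_rot: [[-0.036, 0.999, -0.003], [0.999, 0.036, 0.001], [0.001, -0.003, -1.0]]
force: [-0.3, -0.9, -0.7]
opening: 0.097
grasp_force: 30.0
```

Request:
drive_tool(
  steps=[
    [0, -0.18, -0.13, 0, 0, 0, 0.01],
    [0, -0.37, -0.27, 0, 0, 0, 0.02],
    [0, -0.55, -0.4, 0, 0, 0, 0.03],
    [0, -0.74, -0.54, 0, 0, 0, 0.04],
    [0, -0.92, -0.675, 0, 0, 0, 0.042],
  ],
)

```text
time_s: 26.0
position: [0.5323, -0.1693, 0.1119]
tcp_rot: [[0.027, 1.0, -0.003], [1.0, -0.027, 0.001], [0.001, -0.003, -1.0]]
force: [0.0, -0.1, -0.9]
opening: 0.101
grasp_force: 30.0
```

Request:
drive_tool(
  steps=[
    [0, -0.2, -0.13, 0, 0, 0, 0.01],
    [0, -0.4, -0.26, 0, 0, 0, 0.02],
    [0, -0.6, -0.38, 0, 0, 0, 0.03],
    [0, -0.78, -0.5, 0, 0, 0, 0.04],
    [0, -0.9, -0.58, 0, 0, 0, 0.042],
    [0, -0.96, -0.615, 0, 0, 0, 0.042],
    [0, -0.96, -0.615, 0, 0, 0, 0.042],
    [0, -0.96, -0.615, 0, 0, 0, 0.042],
  ],
)

```text
time_s: 26.8
position: [0.4571, -0.2814, 0.1128]
tcp_rot: [[0.089, 0.996, -0.001], [0.996, -0.089, 0.001], [0.001, -0.001, -1.0]]
force: [0.6, -0.6, -0.2]
opening: 0.101
grasp_force: 30.0
```

```bash
python3 plan.py .4578 -.282 .0285 84.9
```

```text
t 26.80 p [ 0.4571 -0.2814  0.1128] psi 84.87 tilt deg [-0.04  0.07] F [ 0.6 -0.6 -0.2] open 8.8 grip 30.0 q [-44.  33. 100.   0.  47. -38.]
-> [ 0.4578 -0.282   0.0285] 84.9
   [-0.0048  0.0059  0.7025] -0.0003 | 84mm 0deg
```

Request:
drive_tool(
  steps=[
    [0, 0, 0, 0.15, 0, 0, 0],
    [0, 0, 0, 0.35, 0, 0, 0],
    [0, 0, 0, 0.5, 0, 0, 0],
    [0, 0, 0, 0.6, 0, 0, 0],
    [0, 0, 0, 0.66, 0, 0, 0],
    [0, 0, 0, 0.69, 0, 0, 0],
    [0, 0, 0, 0.69, 0, 0, 0],
  ],
)

```text
time_s: 27.5
position: [0.4574, -0.282, 0.0305]
tcp_rot: [[0.089, 0.996, 0.0], [0.996, -0.089, 0.0], [0.0, 0.0, -1.0]]
force: [0.0, -0.0, 0.9]
opening: 0.095
grasp_force: 30.0
```

```bash
python3 plan.py .4578 -.282 .028 84.9
```

```text
t 27.50 p [ 0.4574 -0.282   0.0305] psi 84.89 tilt deg [0. 0.] F [ 0.  -0.   0.9] open 8.2 grip 30.0 q [-44.  41. 103.   0.  36. -38.]
-> [ 0.4578 -0.282   0.028 ] 84.9
   [0.     0.0031 0.0207] -0.0001 | 3mm 0deg
```

Request:
drive_tool(
  steps=[
    [0, 0, 0, 0.01, 0, 0, 0],
    [0, 0, 0, 0.018, 0, 0, 0],
    [0, 0, 0, 0.02, 0, 0, 0],
    [0, 0, 0, 0.02, 0, 0, 0],
  ],
)

```text
time_s: 27.9
position: [0.4573, -0.2823, 0.0284]
tcp_rot: [[0.089, 0.996, 0.0], [0.996, -0.089, -0.0], [-0.0, 0.0, -1.0]]
force: [-0.9, -0.2, 0.0]
opening: 0.098
grasp_force: 30.0
```

Request:
drive_tool(
  steps=[
    [30, 0, 0, 0, 0, 0, 0],
    [30, 0, 0, 0, 0, 0, 0],
    [30, 0, 0, 0, 0, 0, 0],
    [30, 0, 0, -0.2, 0, 0, 0],
    [30, 0, 0, -0.5, 0, 0, 0],
    [30, 0, 0, -0.8, 0, 0, 0],
    [30, 0, 0, -0.8, 0, 0, 0],
    [30, 0, 0, -0.8, 0, 0, 0],
  ],
)

```text
time_s: 28.7
position: [0.4575, -0.2824, 0.125]
tcp_rot: [[0.089, 0.996, 0.001], [0.996, -0.089, -0.001], [-0.001, 0.002, -1.0]]
force: [0.4, 0.5, 0.7]
opening: 0.346
grasp_force: 0.0
```

Request:
drive_tool(
  steps=[
    [30, 0.4, -0.3, -0.6, 0, 0, 0],
    [30, 0.8, -0.3, -0.8, 0, 0, 0],
    [30, 0.98, -0.3, -0.8, 0, 0, 0],
    [30, 0.98, -0.3, -0.8, 0, 0, 0],
    [30, 0.98, -0.3, -0.8, 0, 0, 0],
    [30, 0.98, -0.3, -0.8, 0, 0, 0],
  ],
)

```text
time_s: 29.3
position: [0.4319, -0.1622, 0.2191]
tcp_rot: [[0.089, 0.996, -0.001], [0.996, -0.089, 0.0], [0.0, -0.001, -1.0]]
force: [0.2, 0.3, 0.2]
opening: 0.344
grasp_force: 0.0
```

```bash
python3 plan.py; python3 - <<'E'
from h import *
o=np.array([.5125,-.3223]);a=np.radians(-5.1);Rt=np.array([[np.cos(a),-np.sin(a)],[np.sin(a),np.cos(a)]])
ims=[]
for n in('top','scene'):
    c=optics.capture(n);W=cloud(c);L=(W[...,:2]-o)@Rt;ims.append(c['color'])
    for nm,bx in(('sprocket wide',(-10,92,-2,72)),('screw small',(-92,-24,-2,72)),('rail long',(-92,92,-72,-14))):
        x,y=L[...,0]*1e3,L[...,1]*1e3;m=(x>bx[0])&(x<bx[1])&(y>bx[2])&(y<bx[3])&(W[...,2]>.0155)&(W[...,2]<.06)
        if m.sum(): P=L[m]*1e3;q=cv2.minAreaRect(P.astype(np.float32));print(n,nm,np.round(q[0]+q[1],1),'z95 %.4f'%np.percentile(W[m][:,2],95))
    for nm,x,y in(('fl3',.5753,.0114),('roller',.6885,-.048),('short',.443,-.055),('flange4',.483,.325)):
        m=(np.hypot(W[...,0]-x,W[...,1]-y)<.05)&(W[...,2]>.022)&(W[...,2]<.07)
        if m.sum(): print(n,nm,W[m].mean(0).round(4),m.sum())
cv2.imwrite('pics/end.png',np.hstack([cv2.resize(ims[0][140:320,340:520],(390,390)),cv2.resize(ims[1][210:360,30:180],(390,390))]))
E
```

```text
t 29.30 p [ 0.4319 -0.1622  0.2191] psi 84.89 tilt deg [-0.07  0.01] F [0.2 0.3 0.2] open 30.0 grip 0.0 q [-34.  18. 105.  -0.  57. -29.]
top sprocket wide [54.5 34.4 50.4 18.1] z95 0.0385
top rail long [ 41.7 -44.9  18.8  14.1] z95 0.0306
top fl3 [0.5751 0.0117 0.0342] 129
top roller [ 0.6885 -0.0479  0.0319] 107
top short [ 0.4435 -0.0548  0.0246] 179
top flange4 [0.4845 0.3231 0.0408] 187
scene sprocket wide [41.2 36.5 21.9 22.9] z95 0.0376
scene screw small [-58.2  35.3  30.7  30.4] z95 0.0400
scene rail long [  1.6 -43.3  16.8  92.7] z95 0.0296
scene fl3 [0.5756 0.0106 0.0327] 149
scene roller [ 0.6886 -0.0486  0.0316] 154
scene short [ 0.442  -0.0549  0.0245] 156
scene flange4 [0.486  0.323  0.0378] 149
```

View pics/end.png

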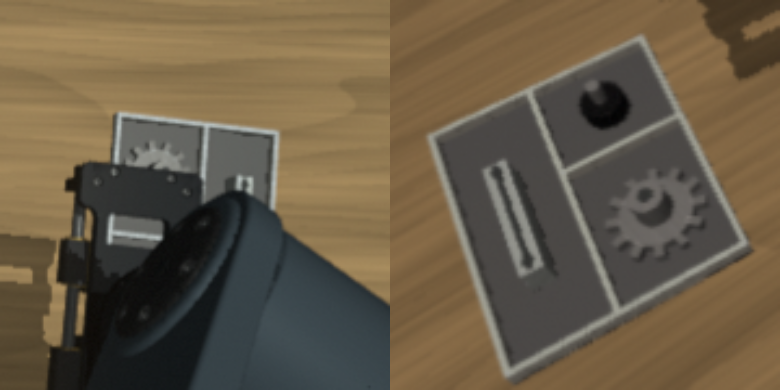

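The scene half of the picture shows all three parts upright and well inside their bays: thumbscrew at (604,104), sprocket at (655,213) and rail at (513,218). The look-alikes have not moved and the arm is clear, so I'm handing in.

```bash
python3 -c "
from rig import order
print(order.hand_in())"
```

```text
the job is handed in; nothing more can be done
None
```

I handed in the job at about 29 s: the four-hole flange is seated on the studs, and the sprocket, long rail and thumbscrew are released upright in their bays. The look-alikes are where they started; the hand-in gave no verdict.

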